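# Run the classroom flask mixer: set its lever, press the flask down and hold

## Robot

A 7-joint arm with a two-finger parallel gripper is mounted at the origin on the work surface. World frame = base frame: x ahead of the robot, y to its left, z up, the work surface at z = 0. Lengths are in mm, angles in rad, forces in N, time in s.
With the tool pointing down it reaches from about 400 to 875 mm from the base axis. Payload 19.3 kg.
Tool frame: the origin (TCP) lies on the front face of the gripper's body, between the roots of the fingers; the fingertips stand 73 mm ahead of it and the grasp point (between the pads) lies 54 mm ahead of it; z points along the fingers, y is the line along which they close (so a half turn about z gives the same grasp; the last joint's range is limited). The gripper opens to 85 mm and grips with 20 to 120 N. Pads are 22 mm wide; open, the fingers measure 114 mm over their backs; the gripper's body (76 mm by 85 mm) begins 54 mm behind the grasp point. The pads swing forward as they close: fully open they stand 13 mm farther back than shut.
Start: joints at [-1.282, 0.521, -0.036, 1.599, 0.021, 1.021, -0.113], TCP at [219.488, 585.185, 303.891] pointing down, gripper open.
Joint ranges: [-2.91, 2.91], [-0.3, 2.13], [-1.5, 1.42], [0.17, 2.43], [-1.26, 4.41], [0.16, 1.93], [-2.52, 2.52]. Speed limits (rad/s): [1.89, 1.89, 2.39, 2.39, 3.01, 3.01, 3.01].

## Interface

Orientations are given as a unit quaternion [x, y, z, w].
In Python, from plant import robot gives the robot as it stands.
- The arm moves only by the shell command python3 -m handwheel 'ROWS' [OPENING] [FORCE]. ROWS is JSON, a list of rows, each a list of 2 entries, a list of its own where there are three numbers: the shift along the tool's x, y, z each as a share of 40 mm, from -1 to 1, then the turn about the tool's z as a share of 0.15 rad, from -1 to 1. In form: [[[x, y, z], roll], ...]. A call has 1 to 20 rows; each row shifts and turns the commanded pose from where the row before left it, along the tool's axes as they then stand; what a row does not reach is not made up. A row lasts 1/10 s, in which the tool goes at most 50 mm and 8.59 degrees, less where a joint would pass 70% of its speed; a pose out of reach is approached as far as the arm can. A call with a number of a shift or a turn outside -1 to 1 is refused whole. A call with a gripper value outside its range is refused whole. OPENING is the gripper's target within -1 to 1 (fully open at 1, half-way at 0, shut at -1), set as the call begins (- or left out, the last holds). The fingers move at their own pace and stop on an object; FORCE is the grip in N (left out, the last holds). Time passes only in rows, so rows that do not move let the fingers close. It gives the time, the measured TCP pose, the force, the opening and the grip force at its end, in the units of the state.
- robot.observe(): the state, without advancing time (a new reading comes with each control period).
- robot.camera(name): name is "side" or "top"; returns (picture, depth): 480x640x3 uint8, red, green, blue; 480x640 float32, mm along the optical axis (not along the pixel's ray), 0 where there is no reading.
- robot.camera_info(name): a dict with "fov_y" (degrees; the focal length in pixels is half the picture's height over the tangent of half this angle, whatever the lens; pixels are square), "cx", "cy" (the principal point, pixels), "world_to_cam" (4x4, takes a point from world to camera coordinates). Camera axes: x right, y down, z forward; pixel columns grow to the right and rows downward; lengths in mm; the calibration is good to about 2 mm. A picture is of the moment at which its call begins. camera_info takes no time and is no camera call.
- robot.hand_in(): hands the job in; it is judged then, once.
The state is a dict: "time": time; "joint_pos": joint angles; "dq": joint speeds; "joint_torque": joint torques, N m; "position": TCP position; "eef_rot": TCP orientation; "wrist_force": force on the tool from outside, world axes, zero at the start; "torque": the same for the moment, N m; "gripper_width": opening from 0.0 (shut) to 1.0 (fully open); "grasp_force": force on a finger pad.
Only numpy, scipy, OpenCV 4.12 (cv2) and the standard library are available. Lean on these libraries where they do the work, as an engineer would, in place of code of your own. Each camera call takes 0.05 s, during which the arm holds its last target. There are 200 camera calls.

## Task

Set the mixer's speed lever to medium by swinging it straight up, let go of it, then take the stoppered round flask out of its cork ring, put it upright, bulb down, into the mixer's sprung ring and press it down, without ramming it, until the ring is at or almost at its bottom stop, because the mixer runs only while pressed. Finish while still holding the flask pressed down like that; leave the beaker and the jar where they are and never let the flask tip over.

Things in the scene. Friction and masses are not known exactly. Their poses are not given: they have to be found in the camera images.
- mixer: the mixer, a white box-shaped housing fixed to the bench, 150 (own x) x 230 (own y) mm, its flat top 65 mm above the bench. Origin at the centre of its underside on the bench, z up; it stands at a different place and yaw each time. On its top, at own (0, -50) mm, sits the sprung ring, inside a low fixed collar (94 mm outside diameter, 12 mm high); at own (0, +65) mm the speed lever, between two low cheeks that end 28 mm above the top
- speed_lever (a joint): angle of the speed lever about the mixer's own y axis, rad: 0 = leaning 0.75 rad (43 degrees) towards the mixer's own -x, 0.75 = straight up (medium), 1.5 = leaning as far towards own +x. It starts somewhere leaning to own -x and stays where it is left (friction about 1 N at the grip)
- lever_grip (a point): centre of the lever's grey crossbar grip, a cylinder 18 mm in diameter and 40 mm long that lies along the mixer's own y axis, at the top of a 10 mm steel rod, 65 mm from the hinge; straight up, its top is 157 mm above the bench, so carry the flask higher than that or round it; it can be pinched from above across own x, and turns freely about its hinge with the rod
- lever_hinge (a point): the point on the lever's hinge axis (along the mixer's own y), 83 mm above the bench; it does not move
- cradle (a joint): how far the sprung ring is pressed down, m: 0 = up, 0.020 = on its bottom stop. The spring pushes back with 4.2 N at the start rising by 0.35 N per mm to 11.2 N at the stop; the flask's weight alone does not press it down
- cradle_top (a point): centre of the sprung ring's upper face, moving with the ring: 110 mm above the bench when up, 90 mm when on its stop. The ring is plain metal, 68 mm outside and 48 mm inside diameter, 12 mm thick, axis vertical, on a wide coil spring and guide pins. A flask seated in it stands with its bulb's bottom 11 mm below this point
- flask: the round-bottomed glass flask with a cork stopper, 160 g give or take a third: bulb 64 mm in diameter, neck 24 mm in diameter, lip 31 mm in diameter from 103 to 106 mm up, stopper with a flat top 29 mm across, 120 mm above the bulb's bottom. Origin at the bottom of the bulb, z along the neck to the stopper. It starts upright in the cork ring with its origin 16 mm above the bench
- flask_neck (a point): point on the flask's axis in the middle of the bare neck, 86 mm above the bulb's bottom: the place to grip. The bare neck runs from about 62 to 103 mm
- cork_ring: cork ring fixed to the bench in which the flask stands at the start: 84 mm outside, 44 mm inside diameter, 25 mm high; origin at the centre of its underside
- beaker: bystander: empty glass beaker 66 mm in diameter, 75 mm high, standing near the flask; it and the cork ring change places. Origin at the centre of its underside
- jar: bystander: small closed jar with a black cap, 70 mm in diameter, 85 mm high, standing to the right of the mixer (robot's right, -y). Origin at the centre of its underside
Not all that is in view belongs to the job. What is shaped like the flask but green is not meant.

How it is judged:
By the outcome, as a careful person would: the job done as asked, in the order asked, and still so for the second after the job is handed in, while the arm keeps its last pose, push and grip.
It also fails if it takes over 51 s, if anything falls off the work surface, if the arm or the gripper's body presses on something with over 40 N, if the wrist force passes 120 N, or if a joint passes its speed limit or range.

## Working session

There is one attempt and no reset: what is moved stays moved. The work goes in short steps, Python scripts to look and compute and a shell command to move; the robot and the scene stay as the last step left them, time stands still between calls to the robot, and variables do not carry over. Pictures are saved under pics/ and viewed, at most 10 in all, crops included, and the job is handed in when it is done.

```bash
mkdir -p pics; ls
python3 - <<'E'
from plant import robot
import cv2,numpy as np
for n in("top","side"):
    p,d=robot.camera(n); np.savez(f"pics/{n}0.npz",p=p,d=d); cv2.imwrite(f"pics/{n}0.png",p[:,:,::-1])
    i=robot.camera_info(n); print(n,i["fov_y"],i["cx"],i["cy"],np.round(i["world_to_cam"],3).tolist())
s=robot.observe(); print({k:np.round(v,3).tolist() for k,v in s.items()})
E
```

```text
pics
top 53.15271608933951 327.51436176020843 240.07870346360417 [[-0.067, -0.998, -0.004, -21.69], [-0.976, 0.066, -0.205, 553.026], [0.205, -0.009, -0.979, 1162.662], [0.0, 0.0, 0.0, 1.0]]
side 47.30688049175547 312.69507435751916 246.34998069873234 [[-0.965, -0.262, -0.017, 487.657], [-0.183, 0.716, -0.673, 219.933], [0.189, -0.646, -0.739, 987.359], [0.0, 0.0, 0.0, 1.0]]
{'time': 0.1, 'joint_pos': [-1.282, 0.522, -0.036, 1.6, 0.021, 1.021, -0.113], 'dq': [-0.0, -0.002, -0.001, -0.003, -0.001, 0.001, 0.001], 'joint_torque': [0.004, -92.849, 1.984, -37.053, 0.018, 0.005, -0.0], 'position': [219.426, 584.998, 303.42], 'eef_rot': [0.178, 0.984, -0.0, -0.0], 'wrist_force': [0.873, 0.833, 0.403], 'torque': [0.015, 0.009, 0.012], 'grasp_force': 0.0, 'gripper_width': 0.998}
```

View pics/top0.png

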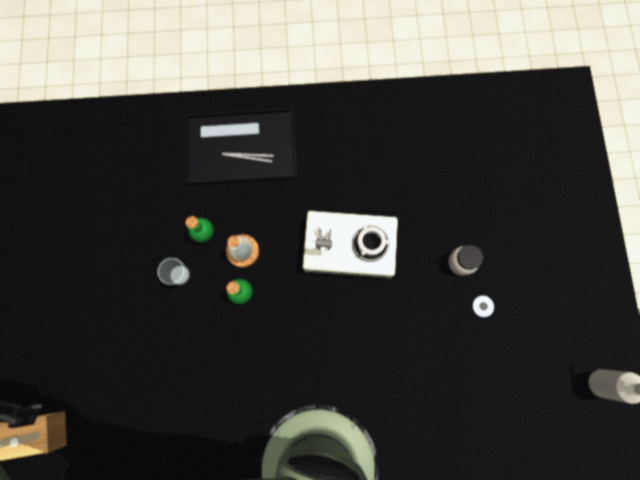

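View pics/side0.png

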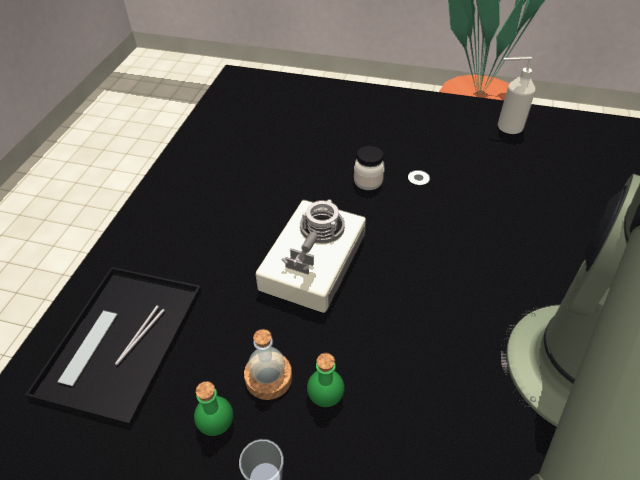

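The top view shows the mixer at about (350,244), its ring at (372,241) and the lever at (323,240). The clear flask's bulb is at (242,250) with its stopper at (235,242). Green decoys are at (201,230) and (239,291), the beaker at (173,271) and the jar at (465,260). The side view agrees, with the clear flask's stopper at (263,338).

```bash
cat > h.py <<'E'
from plant import robot
import numpy as np, cv2
def cam(n):
    i=robot.camera_info(n); f=240/np.tan(np.radians(i["fov_y"]/2)); T=np.array(i["world_to_cam"]); return f,i["cx"],i["cy"],T
def ray(n,u,v):
    f,cx,cy,T=cam(n); R=T[:3,:3]; return -R.T@T[:3,3], R.T@np.array([(u-cx)/f,(v-cy)/f,1])
def onz(n,u,v,z):
    o,d=ray(n,u,v); return o+d*(z-o[2])/d[2]
def cloud(n,D):
    f,cx,cy,T=cam(n); v,u=np.mgrid[:480,:640]; P=np.dstack([(u-cx)/f*D,(v-cy)/f*D,D]); return (P-T[:3,3])@T[:3,:3]
def cross(a,b): # two (cam,u,v)
    (o1,d1),(o2,d2)=ray(*a),ray(*b); s=np.linalg.lstsq(np.c_[d1,-d2],o2-o1,rcond=None)[0]
    p,q=o1+s[0]*d1,o2+s[1]*d2; return (p+q)/2,np.linalg.norm(p-q)
def load(n,k=0):
    z=np.load(f"pics/{n}{k}.npz"); return z["p"],z["d"]
E
cat > m.py <<'E'
from h import *
for n in("top","side"):
    p,D=load(n); C=cloud(n,D); Z=C[:,:,2]; ok=D>0
    w=(p.min(2)>150)&ok&(abs(Z-65)<12)&(C[:,:,0]<800)
    _,l,st,ce=cv2.connectedComponentsWithStats(w.astype(np.uint8)); k=1+st[1:,4].argmax()
    v,u=np.where(l==k); P=np.array([onz(n,a,b,65) for a,b in zip(u,v)])[:,:2]
    print(n,"topface n",len(P),"zmed",np.median(Z[l==k]),cv2.minAreaRect(P.astype(np.float32)))
    # orange stoppers
    hsv=cv2.cvtColor(p,cv2.COLOR_RGB2HSV)
    m=cv2.inRange(hsv,(5,90,90),(20,255,255))
    _,l,st,ce=cv2.connectedComponentsWithStats(m)
    for k in range(1,len(st)):
        if st[k,4]>30: 
            s=(l==k)&ok; print(" orange",ce[k].round(1),st[k,4],np.median(C[s],0).round() if s.any() else 0, "zmax",np.percentile(Z[s],95).round(), "onz120/136",onz(n,*ce[k],120).round(),onz(n,*ce[k],136).round())
    # high stuff above mixer
    s=ok&(Z>85)&(Z<165)&(C[:,:,0]<800)&(C[:,:,0]>400)&(abs(C[:,:,1])<250)
    _,l,st,ce=cv2.connectedComponentsWithStats(s.astype(np.uint8))
    for k in range(1,len(st)):
        if st[k,4]>15: print(" hi",ce[k].round(1),st[k],np.mean(C[l==k],0).round(),Z[l==k].max().round())
p,D=load("top"); a=cv2.resize(p[200:290,220:420,::-1],None,fx=4,fy=4,interpolation=cv2.INTER_CUBIC)
p,D=load("side"); b=cv2.resize(p[190:310,240:400,::-1],None,fx=2.5,fy=2.5*.75 if 0 else 2,interpolation=cv2.INTER_CUBIC)
b=np.pad(b,((0,0),(0,400),(0,0)));cv2.imwrite("pics/c1.png",np.vstack([a,b[:240]]))
E
python3 m.py
```

```text
Traceback (most recent call last):
  File "m.py", line 6, in <module>
    v,u=np.where(l==k); P=np.array([onz(n,a,b,65) for a,b in zip(u,v)])[:,:2]
                                    ~~~^^^^^^^^^^
  File "h.py", line 8, in onz
    o,d=ray(n,u,v); return o+d*(z-o[2])/d[2]
        ~~~^^^^^^^
  File "h.py", line 6, in ray
    f,cx,cy,T=cam(n); R=T[:3,:3]; return -R.T@T[:3,3], R.T@np.array([(u-cx)/f,(v-cy)/f,1])
              ~~~^^^
  File "h.py", line 4, in cam
    i=robot.camera_info(n); f=240/np.tan(np.radians(i["fov_y"]/2)); T=np.array(i["world_to_cam"]); return f,i["cx"],i["cy"],T
ValueError: time passes only in moves, steps and waits
```

```bash
sed -i 's/^def cam(n):/import functools\n@functools.cache\ndef cam(n):/' h.py; python3 m.py
```

```text
top topface n 3901 zmed 65.71726654935527 ((537.53955078125, -115.39136505126953), (228.2353973388672, 148.52407836914062), 81.83383178710938)
 orange [190.9 221.4] 117 [606. 271. 121.] zmax 125.0 onz120/136 [606. 270. 120.] [602. 266. 136.]
 orange [242.6 250.5] 523 [538. 158.  27.] zmax 139.0 onz120/136 [526. 147. 120.] [522. 144. 136.]
 orange [231.8 286.9] 112 [439. 175. 121.] zmax 124.0 onz120/136 [440. 175. 120.] [438. 172. 136.]
 orange [ 31.3 432.8] 1195 [141. 649.  65.] zmax 115.0 onz120/136 [144. 630. 120.] [146. 620. 136.]
 hi [323.  240.3] [315 227  18  23 232] [537. -47. 124.] 158.0
 hi [371.4 241. ] [358 226  31  30 359] [ 530. -165.  110.] 116.0
 hi [234.8 243.2] [228 236  15  15 162] [543. 163. 130.] 142.0
 hi [233.5 288.2] [227 282  14  13 146] [437. 171. 118.] 128.0
side topface n 4001 zmed 64.76488305770556 ((536.0792846679688, -114.30973815917969), (228.6577606201172, 147.96209716796875), 81.77877807617188)
 orange [476.1  86.5] 1252 [  218. -1555.  -389.] zmax -335.0 onz120/136 [ 261. -697.  120.] [ 262. -670.  136.]
 orange [262.  337.2] 253 [544. 164. 135.] zmax 138.0 onz120/136 [548. 155. 120.] [543. 164. 136.]
 orange [325.2 361.2] 257 [437. 171. 120.] zmax 122.0 onz120/136 [436. 172. 120.] [434. 181. 136.]
 orange [269.  383.1] 889 [528. 188.  24.] zmax 28.0 onz120/136 [510. 231. 120.] [507. 239. 136.]
 orange [204.8 390.1] 286 [603. 267. 120.] zmax 122.0 onz120/136 [602. 267. 120.] [596. 274. 136.]
 hi [320.9 214.8] [302 200  37  33 615] [ 531. -162.  105.] 113.0
 hi [302.6 251.8] [281 232  37  38 502] [536. -47. 115.] 155.0
 hi [262.7 343.8] [253 330  19  30 449] [542. 168. 123.] 140.0
 hi [324.9 365.3] [316 353  19  26 383] [436. 175. 113.] 124.0
```

View pics/c1.png

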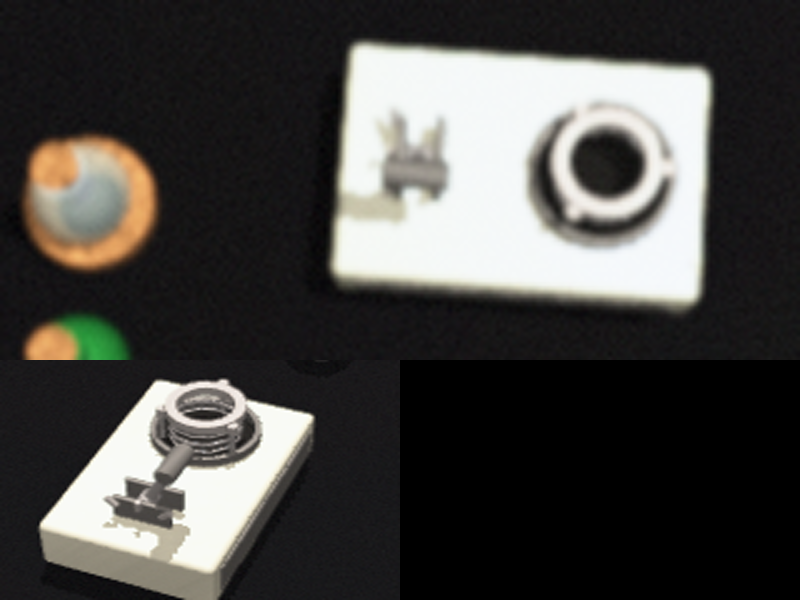

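The crops show the grip at about top pixel (323,243) and side pixel (310,241), leaning towards the robot (own -x).

Run:
```python
from h import *
yaw=np.radians(-8.2); ex=np.array([np.cos(yaw),np.sin(yaw),0]); ey=np.array([-ex[1],ex[0],0]); c=np.array([536.8,-114.9,0])
print("ring",c-50*ey,"hinge",c+65*ey)
for n in("top","side"):
    p,D=load(n); C=cloud(n,D); s=(D>0)&(C[:,:,2]>105)&(C[:,:,2]<165)
    L=(C-c)@np.c_[ex,ey,[0,0,1]]; s&=(abs(L[:,:,1]-65)<35)&(abs(L[:,:,0])<70)
    v,u=np.where(s); print(n,"grip px",u.mean(),v.mean(),s.sum(),"own",np.median(L[s],0).round(1),np.percentile(L[s],90,axis=0).round(1),np.percentile(L[s],10,axis=0).round(1))
    s=(D>0)&(C[:,:,2]>128)&(C[:,:,2]<145)&(np.hypot(C[:,:,0]-543,C[:,:,1]-164)<40); v,u=np.where(s); print("stop",np.median(C[s],0), onz(n,u.mean(),v.mean(),136))
P,e=cross(("top",323.2,243),("side",310,241.5)); print(P,e,(P-c)@np.c_[ex,ey,[0,0,1]])
# cork ring
p,D=load("top"); m=cv2.inRange(cv2.cvtColor(p,cv2.COLOR_RGB2HSV),(5,90,90),(20,255,255)); C=cloud("top",D)
s=(m>0)&(abs(C[:,:,2]-22)<8)&(abs(C[:,:,1]-160)<70); v,u=np.where(s); P=np.array([onz("top",a,b,25) for a,b in zip(u,v)])[:,:2]; print("cork",cv2.minEnclosingCircle(P.astype(np.float32)))
```

```text
ring [ 529.66855331 -164.38881155    0.        ] hinge [546.07088069 -50.56454499   0.        ]
top grip px 323.1496062992126 243.38582677165354 127 own [-23.3  65.  151.8] [-15.9  80.6 154.1] [-29.5  49.2 146.9]
stop [544.71485783 164.61167113 137.35634585] [544.88017675 165.00679838 136.        ]
side grip px 308.3873873873874 242.94144144144144 222 own [-24.2  67.2 149.3] [-14.3  82.  152.9] [-30.4  48.9 136.1]
stop [543.42049774 164.63852164 135.69263599] [543.17579293 164.86852538 136.        ]
[523.00867408 -47.6022844  147.70696995] 4.049434746571859 [-23.248928    64.64263719 147.70696995]
cork ((543.59521484375, 164.52255249023438), 42.77938461303711)
```

```bash
python3 -m handwheel '[[[-0.63,-0.61,0.05],0],[[-0.63,-0.61,0.05],0],[[-0.63,-0.61,0.05],0],[[-0.63,-0.61,0.05],0],[[-0.63,-0.61,0.05],0],[[-0.63,-0.61,0.05],0],[[-0.63,-0.61,0.05],0],[[-0.63,-0.61,0.05],0],[[-0.63,-0.61,0.05],0],[[-0.63,-0.61,0.05],0],[[-0.63,-0.61,0.05],0],[[-0.63,-0.61,0.05],0],[[-0.63,-0.61,0.05],0],[[-0.63,-0.61,0.05],0],[[-0.63,-0.61,0.05],0],[[-0.63,-0.61,0.05],0],[[-0.63,-0.61,0.05],0],[[-0.63,-0.61,0.05],0],[[-0.63,-0.61,0.05],0],[[-0.63,-0.61,0.05],0]]' 0
python3 -m handwheel '[[[0,0,0],0.9],[[0,0,0],0.9],[[0,0,0],0.9],[[0,0,0],0.9],[[0,0,0],0.9],[[0,0,0],0.9],[[0,0,0],0.9],[[0,0,0],0.9],[[0,0,0],0.9],[[0,0,0],0.9],[[0,0,0],0.04],[[0,0,0],0]]'
cat >> h.py <<'E'
from scipy.spatial.transform import Rotation
def go(x,y,z):
    s=robot.observe(); R=Rotation.from_quat(s["eef_rot"]).as_matrix(); p=np.array(s["position"])
    print("t",round(s["time"],2),"pos",p.round(1),"tool y deg",np.degrees(np.arctan2(R[1,1],R[0,1])).round(2),"zaxis",R[:,2].round(3),"q",np.round(s["joint_pos"],2),"F",np.round(s["wrist_force"],1),"w",round(s["gripper_width"],3),"g",s["grasp_force"])
    print("units to go",(R.T@(np.array([x,y,z])-p)/40).round(3))
E
python3 -c "
from h import *
go(522.3,-47.1,207)"
```

```text
time: 2.1
position: [520.3, -50.1, 263.7]
eef_rot: [0.178, 0.984, -0.0, -0.0]
wrist_force: [0.7, 0.1, 0.5]
gripper_width: 0.497
grasp_force: 0.0
time: 3.3
position: [519.9, -48.6, 263.7]
eef_rot: [0.755, 0.656, -0.0, -0.0]
wrist_force: [-0.1, 0.7, 0.2]
gripper_width: 0.497
grasp_force: 0.0
t 3.3 pos [519.9 -48.6 263.7] tool y deg -8.02 zaxis [-0. -0. -1.] q [-0.4   0.46  0.51  1.93 -0.3   0.83  0.13] F [-0.1  0.7  0.2] w 0.497 g 0.0
units to go [0.045 0.054 1.419]
```

```bash
python3 -m handwheel '[[[0.045,0.054,0.4],0],[[0,0,0.4],0],[[0,0,0.4],0],[[0,0,0.22],0],[[0,0,0],0]]'
python3 -m handwheel '[[[0,0,0],0],[[0,0,0],0],[[0,0,0],0],[[0,0,0],0],[[0,0,0],0],[[0,0,0],0]]' -1 20
python3 - <<'E'
from h import *
go(546,-50.5,212)
for n in("top","side"):
    p,d=robot.camera(n); np.savez(f"pics/{n}1.npz",p=p,d=d)
a=cv2.resize(load("top",1)[0][180:300,260:420],(640,480),interpolation=2)
b=cv2.resize(load("side",1)[0][170:310,220:400],(640,498),interpolation=2)
cv2.imwrite("pics/c2.png",cv2.resize(np.hstack([a,b[:480]]),(800,300))[:,:,::-1])
E
```

```text
time: 3.8
position: [522.0, -47.4, 206.3]
eef_rot: [0.756, 0.655, -0.001, -0.001]
wrist_force: [1.0, 0.3, 0.4]
gripper_width: 0.501
grasp_force: 0.0
time: 4.4
position: [522.6, -47.3, 207.7]
eef_rot: [0.756, 0.654, 0.0, 0.0]
wrist_force: [-0.8, -0.8, 8.1]
gripper_width: 0.201
grasp_force: 21.6
t 4.4 pos [522.6 -47.3 207.7] tool y deg -8.24 zaxis [ 0.001  0.    -1.   ] q [-0.36  0.54  0.46  1.97 -0.36  0.71  0.18] F [-0.8 -0.8  8.1] w 0.201 g 21.640592126059346
units to go [ 0.005  0.591 -0.108]
```

View pics/c2.png

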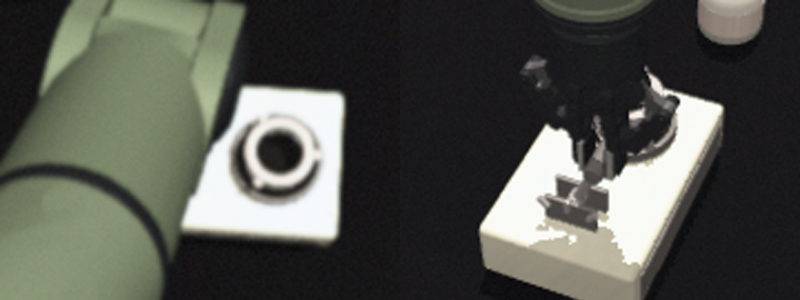

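The side crop shows the fingers pinching the grip, and the width of 0.20 matches 18 mm. I swing it up along its arc.

```bash
python3 -m handwheel '[[[0,0.075,-0.03],0],[[0,0.075,-0.025],0],[[0,0.075,-0.02],0],[[0,0.075,-0.015],0],[[0,0.075,-0.01],0],[[0,0.075,-0.01],0],[[0,0.07,0],0],[[0,0.07,0],0],[[0,0,0],0],[[0,0,0],0],[[0,0,0],0]]'
python3 - <<'E'
from h import *
go(546,-50.5,212)
E
```

```text
time: 5.6
position: [545.5, -50.6, 211.6]
eef_rot: [0.756, 0.654, -0.0, -0.0]
wrist_force: [-4.7, 1.2, 6.4]
gripper_width: 0.198
grasp_force: 21.9
t 5.6 pos [545.5 -50.6 211.6] tool y deg -8.25 zaxis [-0.  0. -1.] q [-0.34  0.57  0.46  1.91 -0.36  0.75  0.18] F [-4.7  1.2  6.4] w 0.198 g 21.899576783180237
units to go [ 0.003  0.013 -0.01 ]
```

```bash
python3 -m handwheel '[[[0,0,0],0],[[0,0,0],0],[[0,0,0],0],[[0,0,0],0],[[0,0,0],0]]' 0
python3 -m handwheel '[[[0,0,-0.3],0],[[0,0,-0.6],0],[[0,0,-0.6],0],[[0,0,-0.5],0],[[0,0,0],0]]'
python3 - <<'E'
from h import *
go(544,164.7,211)
E
```

```text
time: 6.1
position: [545.8, -50.6, 211.5]
eef_rot: [0.756, 0.654, 0.0, 0.0]
wrist_force: [0.1, 0.7, -0.1]
gripper_width: 0.502
grasp_force: 0.0
time: 6.6
position: [546.6, -50.9, 294.6]
eef_rot: [0.756, 0.654, 0.002, 0.001]
wrist_force: [-0.4, 0.6, -0.6]
gripper_width: 0.501
grasp_force: 0.0
t 6.6 pos [546.6 -50.9 294.6] tool y deg -8.27 zaxis [ 0.004  0.    -1.   ] q [-0.4   0.46  0.53  1.84 -0.29  0.92  0.12] F [-0.4  0.6 -0.6] w 0.501 g 0.0
units to go [ 5.324 -0.849  2.092]
```

```bash
python3 -m handwheel '[[[0.59,-0.094,0],0],[[0.59,-0.094,0],0],[[0.59,-0.094,0],0],[[0.59,-0.094,0],0],[[0.59,-0.094,0],0],[[0.59,-0.094,0],0],[[0.59,-0.094,0],0],[[0.59,-0.094,0],0],[[0.59,-0.094,0],0],[[0,0,0],0],[[0,0,0],0]]' 0.2
python3 - <<'E'
from h import *
go(544,164.7,156)
yaw=np.radians(-8.2); ex=np.array([np.cos(yaw),np.sin(yaw),0]); ey=np.array([-ex[1],ex[0],0]); c=np.array([536.8,-114.9,0])
for n in("top","side"):
    p,d=robot.camera(n); np.savez(f"pics/{n}2.npz",p=p,d=d)
    C=cloud(n,d); L=(C-c)@np.c_[ex,ey,[0,0,1]]
    s=(d>0)&(C[:,:,2]>125)&(C[:,:,2]<165)&(abs(L[:,:,1]-65)<35)&(abs(L[:,:,0])<70)
    if s.any(): print(n,s.sum(),np.median(L[s],0).round(1),np.percentile(L[s],[10,90],axis=0).round(1))
a=cv2.resize(load("top",2)[0][190:290,200:400],(640,320),interpolation=2)
b=cv2.resize(load("side",2)[0][170:420,200:400],(400,500),interpolation=2)
cv2.imwrite("pics/c3.png",np.hstack([cv2.resize(a,(400,200)).repeat(1,0),b[:200]]) if 0 else np.hstack([np.pad(cv2.resize(a,(400,200)),((0,300),(0,0),(0,0))),b])[:,:,::-1])
E
```

```text
time: 7.7
position: [542.6, 164.5, 291.4]
eef_rot: [0.756, 0.655, -0.0, 0.0]
wrist_force: [-0.3, -0.4, 0.3]
gripper_width: 0.602
grasp_force: 0.0
t 7.7 pos [542.6 164.5 291.4] tool y deg -8.21 zaxis [-0. -0. -1.] q [-0.76  0.49  0.51  1.79 -0.29  0.94 -0.27] F [-0.3 -0.4  0.3] w 0.602 g 0.0
units to go [0.012 0.035 3.386]
top 128 [ -2.4  64.1 155.3] [[ -8.6  48.6 151.7]
 [  5.3  80.8 158.8]]
side 209 [ -3.8  66.9 154. ] [[ -9.1  48.1 145. ]
 [  3.7  82.5 156.9]]
```

View pics/c3.png

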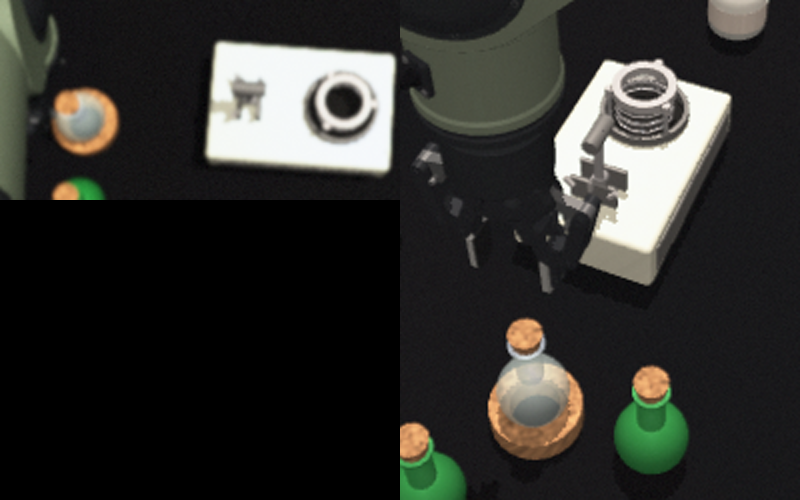

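The lever now stands upright within measurement error, with extents about symmetric around own x = -2 and its top at 157 mm. The open fingers are above the clear flask, so I descend.

```bash
python3 -m handwheel '[[[0.012,0.035,0.4],0],[[0,0,0.45],0],[[0,0,0.45],0],[[0,0,0.45],0],[[0,0,0.45],0],[[0,0,0.4],0],[[0,0,0.4],0],[[0,0,0.3],0],[[0,0,0.086],0],[[0,0,0],0]]'
python3 -m handwheel '[[[0,0,0],0],[[0,0,0],0],[[0,0,0],0],[[0,0,0],0],[[0,0,0],0],[[0,0,0],0],[[0,0,0],0]]' -1 45
python3 - <<'E'
from h import *
go(544,164.7,156)
E
```

```text
time: 8.8
position: [544.3, 164.2, 156.0]
eef_rot: [0.756, 0.654, -0.0, 0.0]
wrist_force: [-0.3, -0.2, 0.3]
gripper_width: 0.599
grasp_force: 0.0
time: 9.5
position: [544.6, 164.8, 156.7]
eef_rot: [0.756, 0.654, 0.001, 0.0]
wrist_force: [-0.8, -0.4, 7.2]
gripper_width: 0.328
grasp_force: 43.9
t 9.5 pos [544.6 164.8 156.7] tool y deg -8.25 zaxis [ 0.001  0.    -1.   ] q [-0.67  0.68  0.4   1.88 -0.4   0.66 -0.18] F [-0.8 -0.4  7.2] w 0.328 g 43.882741928100586
units to go [-0.006 -0.014  0.017]
```

Run:
```python
from h import *
p,d=robot.camera("side"); np.savez("pics/side3.npz",p=p,d=d)
cv2.imwrite("pics/c4.png",cv2.resize(p[290:420,200:370],(784,600),interpolation=2)[:,:,::-1])
```

```text
(no output)
```

View pics/c4.png

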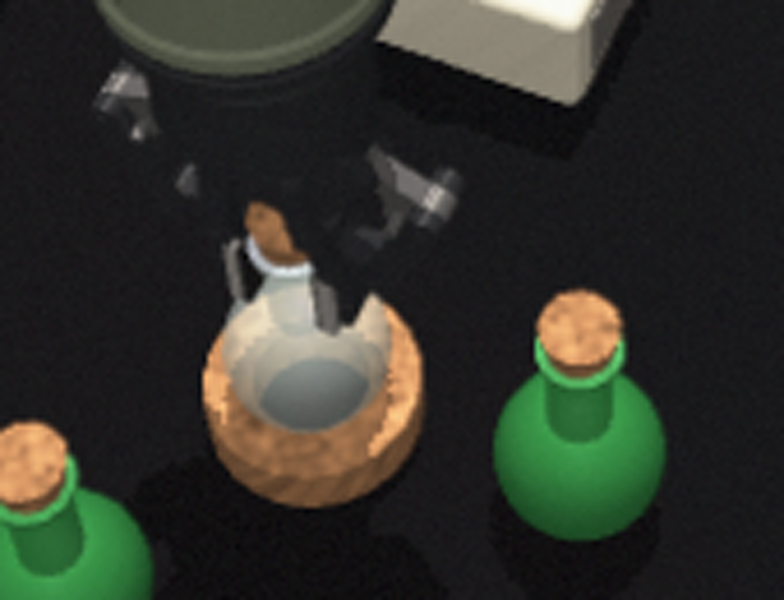

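The pads reach up to the lip: the left pad leaves a gap to the neck, and the width of 0.328 is too wide for a 24 mm neck. I regrip 5 mm lower.

```bash
python3 -m handwheel '[[[0,0,0],0],[[0,0,0],0],[[0,0,0],0],[[0,0,0.08],0],[[0,0,0.06],0],[[0,0,0],0]]' 0.2
python3 -m handwheel '[[[0,0,0],0],[[0,0,0],0],[[0,0,0],0],[[0,0,0],0],[[0,0,0],0],[[0,0,0],0],[[0,0,0],0]]' -1 45
python3 - <<'E'
from h import *
go(544,164.7,151)
p,d=robot.camera("side"); np.savez("pics/side4.npz",p=p,d=d)
cv2.imwrite("pics/c5.png",cv2.resize(p[290:420,200:370],(784,600),interpolation=2)[:,:,::-1])
E
```

```text
time: 10.15
position: [544.0, 164.6, 150.0]
eef_rot: [0.756, 0.654, -0.0, -0.0]
wrist_force: [-0.1, -0.3, -0.3]
gripper_width: 0.602
grasp_force: 0.0
time: 10.85
position: [544.3, 164.7, 150.5]
eef_rot: [0.756, 0.654, 0.0, 0.0]
wrist_force: [0.5, 0.7, 2.9]
gripper_width: 0.294
grasp_force: 43.9
t 10.85 pos [544.3 164.7 150.5] tool y deg -8.25 zaxis [ 0.  0. -1.] q [-0.67  0.68  0.39  1.88 -0.41  0.65 -0.17] F [0.5 0.7 2.9] w 0.294 g 43.90869140625
units to go [-0.001 -0.007 -0.012]
```

View pics/c5.png

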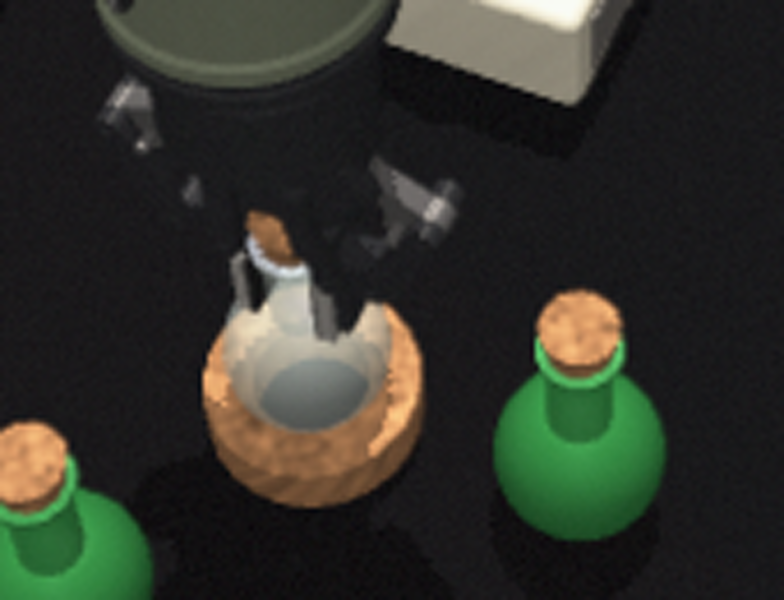

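The width of 0.294 is about 25 mm, so the fingers are on the bare neck. I lift the flask to carry it over the lever.

```bash
python3 -m handwheel '[[[0,0,-0.1],0],[[0,0,-0.2],0],[[0,0,-0.3],0],[[0,0,-0.4],0],[[0,0,-0.4],0],[[0,0,-0.4],0],[[0,0,-0.4],0],[[0,0,-0.4],0],[[0,0,-0.4],0],[[0,0,-0.4],0],[[0,0,-0.4],0],[[0,0,-0.3],0],[[0,0,-0.2],0],[[0,0,0],0],[[0,0,0],0]]'
python3 - <<'E'
from h import *
go(529.7,-164.4,233.5)
E
```

```text
time: 12.4
position: [544.0, 164.7, 322.2]
eef_rot: [0.756, 0.654, -0.0, -0.0]
wrist_force: [-0.4, -0.2, -1.8]
gripper_width: 0.293
grasp_force: 44.2
t 12.4 pos [544.  164.7 322.2] tool y deg -8.25 zaxis [-0. -0. -1.] q [-0.77  0.46  0.53  1.75 -0.27  1.   -0.29] F [-0.4 -0.2 -1.8] w 0.293 g 44.15208041667938
units to go [-8.194  0.826  2.218]
```

```bash
python3 -m handwheel '[[[-0.1,0,0],0],[[-0.3,0,0],0],[[-0.5,0.059,0],0],[[-0.5,0.059,0],0],[[-0.5,0.059,0],0],[[-0.5,0.059,0],0],[[-0.5,0.059,0],0],[[-0.5,0.059,0],0],[[-0.5,0.059,0],0],[[-0.5,0.059,0],0],[[-0.5,0.059,0],0],[[-0.5,0.059,0],0],[[-0.5,0.059,0],0],[[-0.5,0.059,0],0],[[-0.5,0.059,0],0],[[-0.5,0.059,0],0],[[-0.4,0,0],0],[[-0.25,0,0],0],[[-0.14,0,0],0],[[0,0,0],0]]'
python3 -m handwheel '[[[0,0,0.2],0],[[0,0,0.4],0],[[0,0,0.4],0],[[0,0,0.3],0],[[0,0,0.2],0],[[0,0,0.1],0],[[0,0,0],0],[[0,0,0],0],[[0,0,0],0]]'
python3 - <<'E'
from h import *
go(529.7,-164.4,233.5)
ims=[]
for n in("top","side"):
    p,d=robot.camera(n); np.savez(f"pics/{n}5.npz",p=p,d=d); ims.append(p)
b=cv2.resize(ims[1][120:320,220:420],(500,500),interpolation=2); a=cv2.resize(ims[0][180:300,300:420],(300,300))
cv2.imwrite("pics/c6.png",np.hstack([b,np.pad(a,((0,200),(0,0),(0,0)))])[:,:,::-1])
E
```

```text
time: 14.4
position: [529.6, -164.8, 322.4]
eef_rot: [0.756, 0.654, -0.0, -0.0]
wrist_force: [-0.5, 0.2, -1.8]
gripper_width: 0.292
grasp_force: 44.2
time: 15.3
position: [530.1, -164.3, 259.0]
eef_rot: [0.756, 0.654, 0.0, 0.0]
wrist_force: [0.1, -0.8, -2.3]
gripper_width: 0.288
grasp_force: 44.2
t 15.3 pos [ 530.1 -164.3  259. ] tool y deg -8.26 zaxis [ 0.001 -0.    -1.   ] q [-0.18  0.52  0.53  1.85 -0.34  0.86  0.37] F [ 0.1 -0.8 -2.3] w 0.288 g 44.18905019760132
units to go [-0.003 -0.01   0.637]
```

View pics/c6.png

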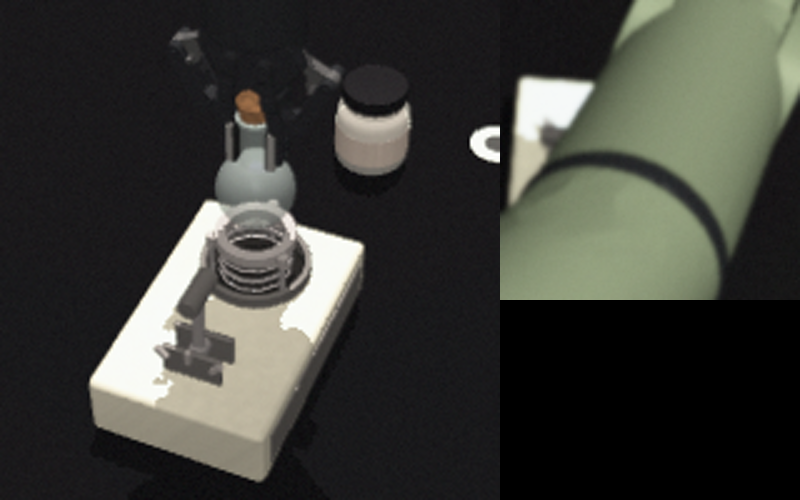

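The flask hangs upright and centred over the ring, and the lever stands upright. I lower slowly.

```bash
python3 -m handwheel '[[[0,0,0.15],0],[[0,0,0.15],0],[[0,0,0.1],0],[[0,0,0.1],0],[[0,0,0.05],0],[[0,0,0.05],0],[[0,0,0],0],[[0,0,0],0]]'
python3 -m handwheel '[[[0,0,0.05],0],[[0,0,0.05],0],[[0,0,0.05],0],[[0,0,0],0],[[0,0,0],0]]'
python3 -m handwheel '[[[0,0,0.05],0],[[0,0,0.05],0],[[0,0,0.05],0],[[0,0,0],0],[[0,0,0],0]]'
```

```text
time: 16.2
position: [530.0, -164.3, 234.6]
eef_rot: [0.756, 0.654, 0.0, 0.0]
wrist_force: [-0.0, 0.5, -0.2]
gripper_width: 0.296
grasp_force: 44.2
time: 16.7
position: [530.0, -164.4, 228.5]
eef_rot: [0.756, 0.654, 0.0, 0.0]
wrist_force: [0.3, -0.1, 3.1]
gripper_width: 0.292
grasp_force: 44.2
time: 17.2
position: [530.0, -164.4, 222.4]
eef_rot: [0.756, 0.654, 0.0, 0.0]
wrist_force: [0.6, -1.8, 5.6]
gripper_width: 0.294
grasp_force: 44.3
```

```bash
python3 -m handwheel '[[[0,0,0.05],0],[[0,0,0.05],0],[[0,0,0.04],0],[[0,0,0],0],[[0,0,0],0]]'
python3 -m handwheel '[[[0,0,0.03],0],[[0,0,0.03],0],[[0,0,0],0],[[0,0,0],0]]'
python3 -m handwheel '[[[0,0,0.025],0],[[0,0,0.025],0],[[0,0,0],0],[[0,0,0],0]]'
```

```text
time: 17.7
position: [530.0, -164.5, 217.0]
eef_rot: [0.756, 0.654, 0.0, 0.0]
wrist_force: [0.8, -1.9, 7.1]
gripper_width: 0.295
grasp_force: 44.3
time: 18.1
position: [530.1, -164.5, 214.6]
eef_rot: [0.756, 0.654, 0.0, 0.0]
wrist_force: [0.3, -2.5, 8.2]
gripper_width: 0.294
grasp_force: 44.3
time: 18.5
position: [530.4, -165.0, 213.2]
eef_rot: [0.756, 0.654, 0.0, 0.001]
wrist_force: [-0.3, -2.3, 15.7]
gripper_width: 0.292
grasp_force: 44.4
```

The force has risen past the spring line, to 15.7 N at z = 213.2 mm where 213.5 was predicted, so the ring is on its stop. One last look.

Run:
```python
from h import *
go(530,-164.4,213.5)
p,d=robot.camera("side")
cv2.imwrite("pics/c7.png",cv2.resize(p[120:440,180:440],(487,600),interpolation=2)[:,:,::-1])
```

```text
t 18.5 pos [ 530.4 -165.   213.2] tool y deg -8.28 zaxis [ 0.002 -0.001 -1.   ] q [-0.15  0.58  0.49  1.89 -0.38  0.76  0.41] F [-0.3 -2.3 15.7] w 0.292 g 44.36015546321869
units to go [ 0.013 -0.012 -0.007]
```

View pics/c7.png

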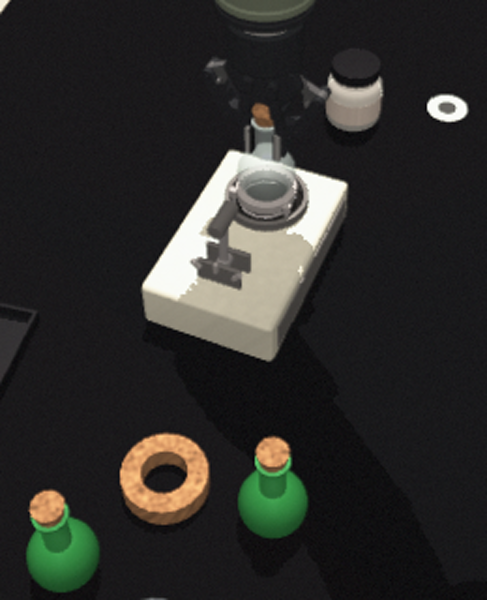

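The picture shows the ring pressed down into its collar with the flask upright in it, the lever upright and the cork ring empty. I hand in.

```bash
python3 -c "
from plant import robot
print(robot.hand_in())"
```

```text
the job is handed in; nothing more can be done
None
```

I handed the job in at 18.5 s: the lever is upright at medium and released, and the arm is still holding the flask upright, pressing the sprung ring onto its bottom stop; no verdict came back.

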